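Hang a keyhole plate on a sloping stand and put its carton back

ROBOT

A 7-joint arm with a two-finger parallel gripper is mounted at the origin on the work surface; the furniture and walls round the work are solid. World frame = base frame: x ahead of the robot, y to its left, z up, the work surface at z = 0. Lengths are in m, angles in rad, forces in N, time in s.
With the tool pointing down it reaches from about 0.4 to 0.9 m from the base axis. Payload 5.6 kg.
Tool frame: the origin (TCP) lies on the centre line of the jaws, within the pads' length; the fingertips stand 17 mm ahead of it and the grasp point (between the pads) lies 2 mm behind it; z points along the fingers, y is the line along which they close (so a half turn about z gives the same grasp; the last joint's range is limited). The gripper opens to 92 mm and grips with 3 to 60 N. Pads are 20 mm wide; open, the fingers measure 128 mm over their backs; the gripper's body (75 mm by 189 mm) begins 69 mm behind the grasp point.
Start: joints at [-1.336, 0.468, -0.012, 1.603, 0.006, 1.071, -0.056], TCP at [0.178, 0.625, 0.232] pointing down, gripper open.
Joint ranges: [-2.53, 2.53], [-0.31, 2.02], [-1.57, 1.55], [0.28, 2.44], [-1.29, 4.43], [0.15, 1.84], [-2.92, 2.92]. Speed limits (rad/s): [2.57, 2.57, 3.14, 3.14, 3.14, 3.14, 3.14].

INTERFACE

Orientations are given as a unit quaternion [x, y, z, w].
In Python, from station import telemetry, get_image, camera_info, order, spotter gives the robot as it stands.
- The arm moves only by the tool jog_arm, never from a script. Its argument "plan" is a list that holds one entry, the list of rows, each a list of 5 numbers: the shift along the tool's x, y, z in cm, then the turn about the tool's z in rad, then the opening, from 0 (shut) to 1 (fully open). In form: [[[x, y, z, spin, fingers], ...]]. A call has 1 to 12 rows; each row is the pose to reach, as a shift and turn from the pose commanded when the call began, along the tool's axes at that moment; what a row does not reach only later rows make up. A row lasts 1/8 s, in which the tool goes at most 62.5 mm and 10.7 degrees, less where a joint would pass 70% of its speed; a pose out of reach is approached as far as the arm can. A call with a gripper value outside its range is refused whole. The fingers move at their own pace and stop on an object; "grip_force" is the grip in N (left out, the last holds). Time passes only in rows, so rows that repeat a pose let the fingers close. It gives the time, the measured TCP pose, the force, the opening and the grip force at its end, in the units of the state.
- telemetry.state(): the state, without advancing time (a new reading comes with each control period).
- get_image(name): name is "side" or "top"; returns (picture, depth): 480x640x3 uint8, red, green, blue; 480x640 float32, m along the optical axis (not along the pixel's ray), 0 where there is no reading.
- camera_info(name): a dict with "mtx" (3x3 intrinsics, pixels), "rvec" (rotation vector, rad) and "tvec" (3), from world to camera coordinates, as OpenCV has them. Camera axes: x right, y down, z forward; pixel columns grow to the right and rows downward; lengths in m; the calibration is good to about 2 mm. A picture is of the moment at which its call begins. camera_info takes no time and is no camera call.
- order.finish_job(): hands the job in; it is judged then, once.
Trained networks look in the newest picture that a camera, given by its name, has taken for a name from the list of things; names that differ only in an ending like _2 or _b are one class to them, and where a whole thing is asked for, a point or a joint stands for the part that bears it (a point fixed in the world has none). Each returns a list of dicts, best first, with "p" (0 to 1); they miss things now and then, are a little off and sometimes report something else, mostly with a low value. They report only what shows in the picture. A call takes as long as a camera call.
- spotter.boxes_of(camera, thing): "centre" ([column, row] in pixels, amid what is visible of it).
- spotter.masks_of(camera, thing): "region" (480x640 bool, what is visible of it) and "centre" ([column, row] in pixels, amid what is visible of it).
- spotter.tip_of(camera, thing): "centre" ([column, row] in pixels: a listed point, or the origin of a listed thing).
The state is a dict: "t": time; "joint_positions": joint angles; "dq": joint speeds; "tau": joint torques, N m; "eef_pos": TCP position; "ee_rot": TCP orientation; "contact_force": force on the tool from outside, world axes, zero at the start; "moment": the same for the moment, N m; "finger_gap": finger opening in m; "finger_force": force on a finger pad.
Only numpy, scipy, OpenCV 4.12 (cv2) and the standard library are available. Lean on these libraries where they do the work, as an engineer would, in place of code of your own. Each camera call takes 0.05 s, during which the arm holds its last target. There are 200 camera calls.

TASK

The loose metal hanger plate lies flat on the bench with a small square carton standing on it. Take the carton off and put it aside on the bench, hang the plate on the two screws of the sloping stand (keyholes down over the screw heads, ledge at the low end, then slide it down the slope until it stops and is locked under the heads), and put the carton, its top still up, on the hung plate squarely against the upper side of its ledge. Leave the other things where they stand.

Things in the scene. Friction and masses are not known exactly. Their poses are not given: they have to be found in the camera images.
- stand: Fixed grey sheet-metal stand, 155 x 170 mm, 112 mm high at the rear, its low front turned to the right. Origin on the bench under its centre, z up, x from low front to high rear. On its panel the hanger goes with its x up the slope: hanger origin at panel x = +17, y = 0 mm with the heads in the openings, at x = -5 mm when slid home (22 mm travel), underside on the face.
- panel: The stand's sloping face, 150 mm (x, up the slope) by 170 mm (y), 30 degrees to the bench. Origin at the centre of its upper surface, 70 mm above the bench; x points up the slope, z out of the face. Two steel screws stand on it at x = +5, y = +-55 mm: shank 6.5 mm diameter, head 16 mm diameter, 8 to 12.5 mm above the face.
- hanger: Loose bare metal plate, 110 mm (x) by 150 mm (y), 5 mm thick, about 0.22 kg. Origin at the centre of its underside, z up. Two keyholes right through it at y = +-55 mm: an opening 24 x 24 mm (corners at -x blunted) centred at x = -12, and from it towards +x a slot 11 mm wide that ends at x = +13.25 mm.
- hanger_ledge (a point): Middle of the plate's ledge, a fixed upright rib across the plate to grip it by: 10 mm thick (x, from -40 to -30), 70 mm wide (y), reaching 45 mm above the plate's underside. The point lies at x = -35, y = 0, z = 25 mm in the hanger's frame, with the same axes.
- carton_center (a point): Centre of the small square carton, 62 x 62 mm, 45 mm high, about 0.12 kg, axes along its sides, z up. At first it stands on the hanger on the +x side of the ledge. In its final place its centre is at about x = +1, y = 0, z = 27.5 mm in the hanger's frame, any side to the ledge; it does not slide on the slope by itself.
- papers (a point): Farthest top corner of a fixed stack of papers, 57 mm high, about 0.24 x 0.30 m, on the bench right before the robot (it reaches from this corner towards the robot, between y = +0.2 and -0.15 m). Keep clear of it, and of the tall instrument on the left (beyond x = 0.47, left of y = 0.22 m). The bench is free to the right of the papers, between them and the beaker or timer.
- beaker: Bystander: plastic beaker, 55 mm diameter, 70 mm high; stands on the bench near the robot, on the left or the right. Origin at the centre of its foot.
- timer: Bystander: flat white timer, 64 x 64 x 18 mm, lying near the robot on the side where the beaker is not. Origin at the centre of its underside.
- amber_bottle: Bystander: brown bottle with grey cap, 56 mm diameter, 108 mm high, behind and between the stand and the plate. Origin at the centre of its foot.
- filters_box: Bystander: oblong carton 65 x 95 x 55 mm at the back. Origin at the centre of its underside.

How it is judged:
By the outcome, as a careful person would: the job done as asked, in the order asked, and still so for the second after the job is handed in, with the robot touching nothing.
It also fails if it takes over 72 s, if anything falls off the work surface, if the arm or the gripper's body presses on something with over 40 N, if the wrist force passes 120 N, or if a joint passes its speed limit or range.

## Working session

There is one attempt and no reset: what is moved stays moved. The work goes in short steps, Python scripts to look and compute and a tool call to move; the robot and the scene stay as the last step left them, time stands still between calls to the robot, and variables do not carry over. Pictures are saved under pics/ and viewed, at most 10 in all, crops included, and the job is handed in when it is done.

Besides the shell and the picture viewer there is one more tool, called after "Emit:" by a JSON object that holds its "method" and its "body". jog_arm: Moves the arm, as the interface text tells. Its arguments: {"type":"object","properties":{"plan":{"type":"array"},"grip_force":{"type":"number"}},"required":["plan"]}

```bash
mkdir -p pics; ls; cat > h.py <<'E'
import numpy as np, cv2
from station import telemetry, get_image, camera_info, order, spotter
from scipy.spatial.transform import Rotation as R
np.set_printoptions(precision=4,suppress=True)
def cam(n):
    c=camera_info(n); return np.array(c["mtx"]),R.from_rotvec(np.ravel(c["rvec"])).as_matrix(),np.ravel(c["tvec"])
def cloud(n,d):
    K,Rm,t=cam(n); v,u=np.mgrid[0:480,0:640]
    P=np.stack([(u-K[0,2])/K[0,0]*d,(v-K[1,2])/K[1,1]*d,d],-1)
    W=(P-t)@Rm; W[d<=0]=np.nan; return W
def ray(n,uv,z):
    K,Rm,t=cam(n); o=-Rm.T@t; r=Rm.T@np.linalg.solve(K,[uv[0],uv[1],1]); return o+r*(z-o[2])/r[2]
def proj(n,p):
    K,Rm,t=cam(n); q=(np.atleast_2d(p)@Rm.T+t)@K.T; return q[:,:2]/q[:,2:]
def save(n,f): 
    im,d=get_image(n); cv2.imwrite(f"pics/{f}.png",im[:,:,::-1]); return im,d
E
python3 - <<'E'
from h import *
s=telemetry.state(); print(s)
for n in("top","side"):
    im,d=save(n,n+"0"); np.save(n+"0.npy",d); K,Rm,t=cam(n); print(n,-Rm.T@t,Rm[2])
    W=cloud(n,d)
    for th in["stand","panel","hanger","hanger_ledge","carton_center","papers","beaker","timer","amber_bottle","filters_box"]:
        r=spotter.tip_of(n,th)
        for q in r[:2]:
            c=np.array(q["centre"]); i=np.clip(c.round().astype(int),0,[639,479]); print(th,round(q["p"],2),c,W[i[1],i[0]])
E
```

```text
pics
{'t': 0.0, 'joint_positions': array([-1.336 ,  0.4684, -0.0116,  1.6036,  0.006 ,  1.0714, -0.0563]), 'dq': array([-0.0012, -0.0014, -0.0013, -0.0002,  0.0009,  0.0019,  0.0006]), 'tau': array([ -0.0002, -52.058 ,  -0.0125, -24.3749,  -0.0567,   0.0174,
         0.0002]), 'eef_pos': array([0.1782, 0.6245, 0.2306]), 'ee_rot': array([ 0.1385,  0.9904, -0.0009, -0.0001]), 'contact_force': array([-0.3208, -0.3329, -0.8771]), 'moment': array([-0.0584, -0.0457, -0.0031]), 'finger_force': 0.0, 'finger_gap': 0.09159591725829863}
top [ 0.3571 -0.0057  1.1882] [ 0.2113 -0.0043 -0.9774]
stand 0.63 [290.5 242.5] [0.5937 0.0626 0.0711]
panel 0.73 [287.8 236. ] [0.6066 0.0665 0.0708]
panel 0.68 [350.9 283.2] [ 0.5131 -0.0624  0.0001]
hanger 0.67 [412.2 253.4] [ 0.565  -0.191   0.0477]
hanger_ledge 0.73 [426.3 258. ] [ 0.5537 -0.22    0.0448]
hanger_ledge 0.68 [285.9 236.1] [0.6062 0.0704 0.0733]
carton_center 0.89 [402.4 252.3] [ 0.5676 -0.1699  0.0496]
carton_center 0.54 [409.5 254.3] [ 0.5628 -0.1865  0.0489]
papers 0.88 [352.8 282.2] [ 0.5147 -0.0667  0.003 ]
beaker 0.75 [199.7 327.7] [0.4278 0.2564 0.0287]
timer 0.71 [471.9 321.6] [ 0.419  -0.3119  0.0139]
amber_bottle 0.64 [356.  168.7] [ 0.738  -0.0798  0.0955]
side [-0.0498 -0.5222  0.9656] [ 0.5485  0.4185 -0.7239]
stand 0.68 [292. 258.] [0.5721 0.0323 0.0446]
panel 0.91 [286.3 236.7] [0.5983 0.0717 0.0718]
hanger 0.59 [363.8 316.8] [ 0.5445 -0.1982  0.0281]
hanger_ledge 0.91 [377.7 320. ] [ 0.556  -0.2278  0.0293]
carton_center 0.79 [360. 300.] [ 0.5627 -0.1733  0.0515]
papers 0.61 [302.7 289.2] [ 0.5083 -0.0533  0.0531]
beaker 0.85 [186.7 257.6] [0.4236 0.2456 0.0306]
timer 0.92 [371.8 388.4] [ 0.4193 -0.3036  0.0106]
amber_bottle 0.79 [373.5 246.9] [ 0.7329 -0.101   0.0349]
filters_box 0.9 [334.5 216.1] [0.7715 0.0514 0.0252]
filters_box 0.2 [289.4 235.7] [0.6057 0.0683 0.0715]
```

View pics/top0.png

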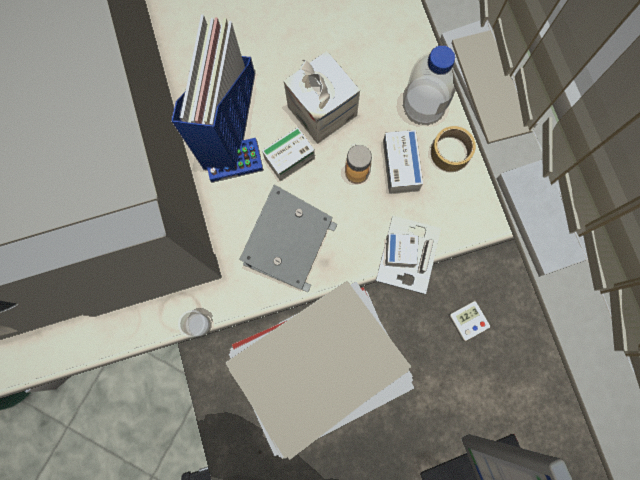

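View pics/side0.png

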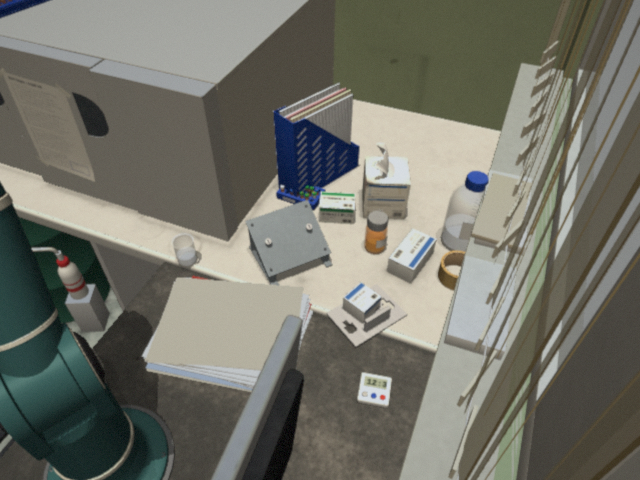

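The top view shows the stand at about px (288,238) with its low edge on the right. The plate, with carton and ledge, is at (405,255) with the ledge on its right, the papers at (320,370), the beaker at (198,322) and the timer at (470,320). Plate x and stand x both point roughly left (+y). Next I'll measure the exact poses.

```bash
cat > m.py <<'E'
from h import *
def rect(P): 
    c,(w,h),a=cv2.minAreaRect((P[:,:2]*1000).astype(np.float32)); return np.array(c)/1000,w,h,a
def big(mask):
    n,l,s,_=cv2.connectedComponentsWithStats(mask.astype(np.uint8)); return l==1+np.argmax(s[1:,4])
E
python3 - <<'E'
from m import *
for n in("top","side"):
    d=np.load(n+"0.npy"); W=cloud(n,d)
    z=W[...,2]
    reg=(W[...,0]>.44)&(W[...,0]<.70)&(W[...,1]<-.09)&(W[...,1]>-.30)
    # exclude bottle
    reg&=~(np.hypot(W[...,0]-.735,W[...,1]+.09)<.05)
    print(n,"bench z",np.nanmedian(z[(W[...,0]>.6)&(W[...,0]<.75)&(W[...,1]<-.2)&(W[...,1]>-.25)]),"dark z",np.nanmedian(z[(W[...,0]>.38)&(W[...,0]<.44)&(W[...,1]<-.18)&(W[...,1]>-.25)]))
    for nm,lo,hi in(("plate",.0025,.012),("hi",.038,.06)):
        m=big(reg&(z>lo)&(z<hi)); P=W[m]; print(nm,len(P),rect(P),np.median(P[:,2]))
    m=reg&(z>.0025)&(z<.06); print("all",rect(W[big(m)]))
    P=W[(z>.02)&(z<.062)&(W[...,0]>.3)&(W[...,0]<.53)&(W[...,1]<.2)&(W[...,1]>-.2)]; print("papers far/right",P[P[:,0].argmax()],P[P[:,1].argmin()])
    # panel plane
    reg=(W[...,0]>.47)&(W[...,0]<.71)&(W[...,1]<.19)&(W[...,1]>-.04)&(z>.025)&(z<.125)
    m=big(reg); P=W[m]
    for k in range(8):
        c=P.mean(0); N=np.linalg.svd(P-c,full_matrices=0)[2][2]; N*=np.sign(N[2]); P=W[m]; P=P[abs((P-c)@N)<.004]
    th=np.degrees(np.arccos(N[2])); ux=np.array([-N[0],-N[1],0]); ux/=np.linalg.norm(ux)
    up=ux*N[2]+np.array([0,0,np.hypot(N[0],N[1])]); vy=np.cross(N,up)
    q=np.c_[(P-c)@up,(P-c)@vy]; rc=cv2.minAreaRect((q*1000).astype(np.float32))
    cc=c+up*rc[0][0]/1000+vy*rc[0][1]/1000
    print("panel tilt",th,"heading",np.degrees(np.arctan2(ux[1],ux[0])),"rect",rc,"centre",cc)
    Q=W[m]; hh=(Q-c)@N; S=Q[(hh>.009)&(hh<.017)]
    a=(S-cc)@up; b=(S-cc)@vy
    for s in(1,-1):
        k=(b*s>.03)&(abs(a-.005)<.025); print("screw",k.sum(),np.median(a[k]),np.median(b[k]),hh[(hh>.009)&(hh<.017)][k].mean(),np.median(S[k],0))
E
```

```text
top bench z 0.0031904077748421108 dark z -0.0030893623128230925
plate 2478 (array([ 0.6034, -0.1866]), 165.9421844482422, 219.1757049560547, 63.12064743041992) 0.006036195210671983
hi 908 (array([ 0.5745, -0.1713]), 62.37697219848633, 63.12993240356445, 84.784912109375) 0.051971159808363455
all (array([ 0.6034, -0.1866]), 165.9421844482422, 219.1757049560547, 63.12064743041992)
papers far/right [0.5298 0.0695 0.0538] [ 0.3153 -0.1724  0.0524]
panel tilt 29.962382027747594 heading 64.97973381690987 rect ((-2.7875518798828125, -1.6203460693359375), (170.61231994628906, 151.8500213623047), 89.93976593017578) centre [0.6039 0.067  0.0714]
screw 45 0.005948738350164842 0.055162873835957346 0.0122849441800111 [0.5532 0.0891 0.0847]
screw 43 0.005766026599028341 -0.054710808045613575 0.012427336052273584 [0.6534 0.0435 0.0853]
side bench z 0.001990376623580253 dark z -0.00495001778058078
plate 1238 (array([ 0.574 , -0.1871]), 122.45182037353516, 159.75270080566406, 71.10192108154297) 0.005305488703791755
hi 707 (array([ 0.5744, -0.1713]), 65.1569595336914, 66.95672607421875, 82.76789855957031) 0.050090661093369154
all (array([ 0.5778, -0.1769]), 150.176025390625, 158.53099060058594, 73.65983581542969)
papers far/right [0.53   0.0415 0.0359] [ 0.4071 -0.1255  0.0308]
panel tilt 30.04038444708522 heading 64.99326283072178 rect ((1.1026458740234375, -1.9235992431640625), (171.12705993652344, 150.49148559570312), 89.91830444335938) centre [0.6035 0.0676 0.0699]
screw 30 0.004667146007121711 0.05523766430237621 0.01288641907117095 [0.5536 0.0884 0.0837]
screw 29 0.004579501779826081 -0.05441643107618693 0.012696056547620033 [0.652  0.0427 0.0829]
```

```bash
python3 - <<'E'
from h import *
im=cv2.imread("pics/top0.png")[205:305,365:465]; cv2.imwrite("pics/crop1.png",cv2.resize(im,(600,600),interpolation=cv2.INTER_CUBIC))
E
```

```text
(no output)
```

View pics/crop1.png

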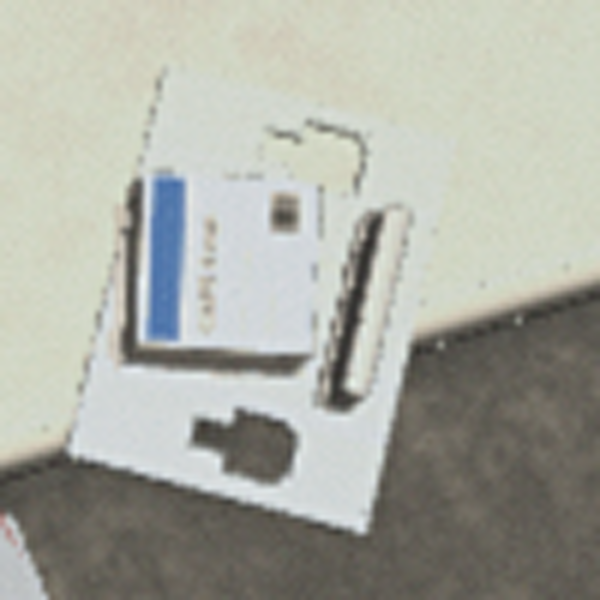

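```bash
python3 - <<'E'
from m import *
f=lambda c,z:ray("top",(365+(c[0]-2.5)/6,205+(c[1]-2.5)/6),z)[:2]
tl,bl,br,tr=[f(c,.005) for c in((165,68),(70,455),(365,532),(455,148))]
print("corners",tl,bl,br,tr,"lens",*[np.linalg.norm(a-b) for a,b in((tl,bl),(br,tr),(tl,tr),(bl,br))])
print("centre",(tl+bl+br+tr)/4)
h=lambda v:np.degrees(np.arctan2(v[1],v[0]))
print("x head",h(tl-tr),h(bl-br),"y head-> +90",h(bl-tl)+90,h(br-tr)+90)
a,b=f((397,208),.045),f((355,398),.045); print("ledge top ends",a,b,(a+b)/2,np.linalg.norm(a-b),h(b-a)+90)
for n in("top","side"):
    d=np.load(n+"0.npy"); W=cloud(n,d); z=W[...,2]
    m=(abs(W[...,0]-.5745)<.08)&(abs(W[...,1]+.18)<.08)
    for lo,hi in((.036,.0485),(.0475,.056)):
        k=big(m&(z>lo)&(z<hi)) if lo>.04 else m&(z>lo)&(z<hi)&(W[...,1]<-.207)
        P=W[k]; print(n,lo,len(P),rect(P))
s=np.load("top0.npy")
E
```

```text
corners [ 0.6576 -0.16  ] [ 0.5159 -0.1168] [ 0.4842 -0.2204] [ 0.6233 -0.264 ] lens 0.14816336130729132 0.14580002242333104 0.1095489417827607 0.10832275718335826
centre [ 0.5702 -0.1903]
x head 71.72269657264033 72.96057475540323 y head-> +90 253.03844776207285 252.56789392890087
ledge top ends [ 0.5934 -0.2331] [ 0.5266 -0.2132] [ 0.56   -0.2232] 0.06975793867876395 253.41436125593296
top 0.036 142 (array([ 0.5608, -0.2234]), 10.243061065673828, 70.05793762207031, 72.72156524658203)
top 0.0475 821 (array([ 0.5746, -0.1713]), 61.341758728027344, 62.89609146118164, 84.91410827636719)
side 0.036 163 (array([ 0.5596, -0.2237]), 11.639838218688965, 70.37669372558594, 72.91838073730469)
side 0.0475 592 (array([ 0.5736, -0.1719]), 64.51744842529297, 63.299678802490234, 83.87518310546875)
```

```bash
cat > w.py <<'E'
from h import *
def heading():
    M=R.from_quat(telemetry.state()["ee_rot"]).as_matrix(); return np.degrees(np.arctan2(M[1,1],M[0,1])),M
def conv(pts,grip=None):
    "world grasp/TCP waypoints (x,y,z,closing heading deg) -> rows in tool cm, spin"
    s=telemetry.state(); hd,M=heading(); print("TCP",s["eef_pos"],"heading",round(hd,2),"t",round(s["t"],2),"gap",round(s["finger_gap"],4),"F",s["contact_force"])
    for p in pts:
        dl=M.T@(np.array(p[:3])-s["eef_pos"])*100
        sp=(hd-p[3]+90)%180-90
        print([round(float(v),1) if False else round(float(v),2) for v in dl],round(float(np.radians(sp)),3))
E
python3 - <<'E'
from w import *
conv([(.19,.55,.24,70),(.26,.36,.24,45),(.40,.08,.24,10),(.574,-.171,.18,-5),(.5744,-.1715,.038,-5.2)])
E
```

```text
TCP [0.1783 0.6251 0.2316] heading 74.08 t 1.1 gap 0.0917 F [-0.0951  0.7298 -0.6478]
[-3.19, -6.9, -0.84] 0.071
[-15.13, -23.25, -0.84] 0.508
[-36.27, -46.34, -0.84] 1.118
[-59.89, -65.7, 5.16] 1.38
[-59.94, -65.74, 19.36] 1.384
```

Emit:
{"method": "jog_arm", "body": {"plan": [[[-3.2,-6.5,-0.8,0.07,1],[-7,-12,-0.8,0.2,1],[-11,-17.5,-0.8,0.35,1],[-15,-23,-0.8,0.5,1],[-19.2,-27.6,-0.8,0.62,1],[-23.4,-32.2,-0.8,0.74,1],[-27.6,-36.8,-0.8,0.86,1],[-31.8,-41.4,-0.8,0.98,1],[-36.3,-46.3,-0.8,1.1,1],[-40.5,-50,0,1.2,1],[-45,-53.5,1,1.3,1],[-49,-57,2,1.38,1]]]}}

```text
t: 2.6
eef_pos: [0.4896, -0.0513, 0.2136]
ee_rot: [0.738, 0.675, 0.001, 0.0]
contact_force: [0.6, 1.5, 0.9]
finger_gap: 0.0917
finger_force: 0.0
```

```bash
python3 - <<'E'
from w import *
conv([(.5744,-.1715,.12,-5.2),(.5744,-.1715,.036,-5.2)])
E
```

```text
TCP [ 0.4896 -0.0513  0.2136] heading -5.1 t 2.6 gap 0.0917 F [0.6134 1.5369 0.9079]
[-11.23, 9.5, 9.37] 0.002
[-11.24, 9.48, 17.77] 0.002
```

Emit:
{"method": "jog_arm", "body": {"plan": [[[-4,3.5,3,0,1],[-7.5,6.5,6,0,1],[-10.6,9.1,9,0,1],[-10.6,9.1,10,0,1],[-10.6,9.1,10,0,1]]]}}

```text
t: 3.22
eef_pos: [0.5687, -0.1626, 0.1125]
ee_rot: [0.737, 0.676, -0.0, -0.001]
contact_force: [0.3, -0.6, 0.5]
finger_gap: 0.0921
finger_force: 0.0
```

```bash
python3 - <<'E'
from w import *
conv([(.5742,-.1715,.034,-5.2)])
E
```

```text
TCP [ 0.5687 -0.1626  0.1125] heading -4.98 t 3.23 gap 0.0921 F [ 0.3228 -0.5736  0.5034]
[-0.84, 0.64, 7.85] 0.004
```

Emit:
{"method": "jog_arm", "body": {"plan": [[[-0.8,0.6,3,0,1],[-0.8,0.6,6,0,1],[-0.8,0.6,7.8,0,1],[-0.8,0.6,7.8,0,1],[-0.8,0.6,7.8,0,0.6],[-0.8,0.6,7.8,0,0.5],[-0.8,0.6,7.8,0,0.5],[-0.8,0.6,7.8,0,0.5],[-0.8,0.6,7.8,0,0.5],[-0.8,0.6,6,0,0.5],[-0.8,0.6,3,0,0.5],[-0.8,0.6,-1,0,0.5]]], "grip_force": 15}}

```text
t: 4.72
eef_pos: [0.5742, -0.1719, 0.1241]
ee_rot: [0.737, 0.676, -0.001, -0.001]
contact_force: [0.1, 0.2, -0.3]
finger_gap: 0.0619
finger_force: 14.9
```

```bash
python3 - <<'E'
from w import *
conv([(.43,-.215,.12,-25),(.43,-.215,.03,-25)])
E
```

```text
TCP [ 0.5742 -0.1719  0.1241] heading -5.0 t 4.72 gap 0.0619 F [ 0.1448  0.1812 -0.342 ]
[-5.55, -13.98, 0.44] 0.349
[-5.55, -13.97, 9.44] 0.349
```

Emit:
{"method": "jog_arm", "body": {"plan": [[[1,-5,0,0,0.5],[1.5,-10,0,0,0.5],[1.4,-15.8,0.5,0,0.5],[1.4,-15.8,3,0,0.5],[1.4,-15.8,6,0,0.5],[1.4,-15.8,8,0,0.5],[1.4,-15.8,8.8,0,0.5],[1.4,-15.8,8.8,0,0.5]]]}}

```text
t: 5.72
eef_pos: [0.4262, -0.1506, 0.0381]
ee_rot: [0.738, 0.675, 0.002, 0.009]
contact_force: [9.4, -12.9, 0.4]
finger_gap: 0.0622
finger_force: 17.8
```

```bash
python3 - <<'E'
from w import *
conv([(.418,-.2,.029,-5)])
E
```

```text
TCP [ 0.4262 -0.1506  0.0381] heading -5.13 t 5.72 gap 0.0622 F [  9.3943 -12.9019   0.4067]
[-4.98, -0.39, 0.95] -0.002
```

I got the tool x sign wrong, so the carton touches the edge of the papers with about 16 N. I'll lift it straight up, then shift right.

Emit:
{"method": "jog_arm", "body": {"plan": [[[-0.7,0,-1,0,0.5],[-2,0,-3,0,0.5],[-4,-0.3,-4,0,0.5],[-5.3,-0.4,-4,0,0.5],[-5.3,-0.4,-4,0,0.5]]]}}

```text
t: 6.35
eef_pos: [0.4095, -0.1976, 0.075]
ee_rot: [0.738, 0.675, -0.0, -0.0]
contact_force: [-0.4, -0.2, -1.2]
finger_gap: 0.0618
finger_force: 15.0
```

```bash
python3 - <<'E'
from w import *
conv([(.418,-.2,.031,-5)])
im,d=save("side","s1"); W=cloud("side",d); P=W[(abs(W[...,0]-.418)<.05)&(abs(W[...,1]+.2)<.05)&(W[...,2]>.03)]; print(np.percentile(P[:,2],[5,50,95]))
im,d=save("top","t1");cv2.imwrite("pics/c1.png",np.hstack([cv2.resize(im[200:400,300:500,::-1],(400,400)),cv2.resize(cv2.imread("pics/s1.png")[240:440,230:430],(400,400))]))
E
```

```text
TCP [ 0.4095 -0.1976  0.075 ] heading -5.12 t 6.35 gap 0.0618 F [-0.4454 -0.243  -1.2252]
[-0.16, 0.87, 4.4] -0.002
[0.0897 0.3171 0.4933]
```

View pics/c1.png

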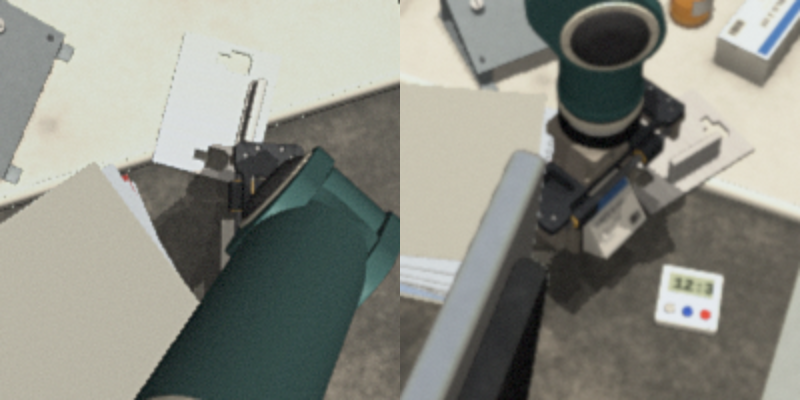

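The gripper holds the carton clear of the papers, plate and timer, but the carton looks somewhat tilted in the grip after the paper contact. I'll ease the grip and lower it so the bench levels it.

Emit:
{"method": "jog_arm", "body": {"plan": [[[-0.1,0.9,0,0,0.5],[-0.1,0.9,1.5,0,0.5],[-0.1,0.9,2.5,0,0.5],[-0.1,0.9,3.5,0,0.5],[-0.1,0.9,4.2,0,0.5],[-0.1,0.9,4.7,0,0.5],[-0.1,0.9,4.7,0,0.5]]], "grip_force": 5}}

```text
t: 7.32
eef_pos: [0.4188, -0.1985, 0.028]
ee_rot: [0.737, 0.676, -0.0, -0.0]
contact_force: [0.6, 0.4, -1.0]
finger_gap: 0.0621
finger_force: 5.0
```

Emit:
{"method": "jog_arm", "body": {"plan": [[[0,0,0.2,0,0.5],[0,0,0.4,0,0.5],[0,0,0.4,0,0.7],[0,0,0.4,0,0.95],[0,0,0.4,0,1],[0,0,0.4,0,1],[0,0,-3,0,1],[0,0,-8,0,1],[0,0,-11,0,1]]]}}

```text
t: 8.45
eef_pos: [0.4194, -0.1987, 0.14]
ee_rot: [0.737, 0.676, 0.001, 0.001]
contact_force: [1.0, 0.2, -0.5]
finger_gap: 0.092
finger_force: 0.0
```

```bash
python3 - <<'E'
from w import *
conv([(.5605,-.2233,.14,-17.2),(.5605,-.2233,.029,-17.2)])
E
```

```text
TCP [ 0.4194 -0.1987  0.14  ] heading -5.0 t 8.45 gap 0.092 F [ 0.9686  0.2401 -0.487 ]
[-1.22, 14.27, 0.03] 0.213
[-1.21, 14.25, 11.13] 0.213
```

Emit:
{"method": "jog_arm", "body": {"plan": [[[-0.4,5,0,0.07,1],[-0.8,10,0,0.15,1],[-1.2,14.2,1,0.213,1],[-1.2,14.2,4,0.213,1],[-1.2,14.2,5,0.213,1],[-1.2,14.2,5,0.213,1]]]}}

```text
t: 9.2
eef_pos: [0.5585, -0.2227, 0.0878]
ee_rot: [0.805, 0.593, -0.001, -0.001]
contact_force: [0.8, -0.0, 0.5]
finger_gap: 0.0921
finger_force: 0.0
```

```bash
python3 - <<'E'
from w import *
conv([(.5605,-.2233,.029,-17.2)])
for n in("side","top"):
    im,d=save(n,n+"2"); np.save(n+"2.npy",d); W=cloud(n,d)
    for r in (spotter.tip_of(n,"hanger_ledge")[:1]+spotter.tip_of(n,"carton_center")[:1]): print(n,r["p"],ray(n,r["centre"],.025))
E
python3 -c "
import cv2,numpy as np
a=cv2.imread('pics/side2.png')[230:430,230:430];b=cv2.imread('pics/top2.png')[200:400,320:520]
cv2.imwrite('pics/c2.png',np.hstack([cv2.resize(b,(400,400)),cv2.resize(a,(400,400))]))"
```

```text
TCP [ 0.5585 -0.2227  0.0878] heading -17.23 t 9.2 gap 0.0921 F [ 0.8288 -0.0211  0.5   ]
[0.01, 0.22, 5.88] -0.0
side 0.58 [ 0.5588 -0.2225  0.025 ]
side 0.79 [ 0.4164 -0.2247  0.025 ]
top 0.67 [ 0.416  -0.2279  0.025 ]
```

View pics/c2.png

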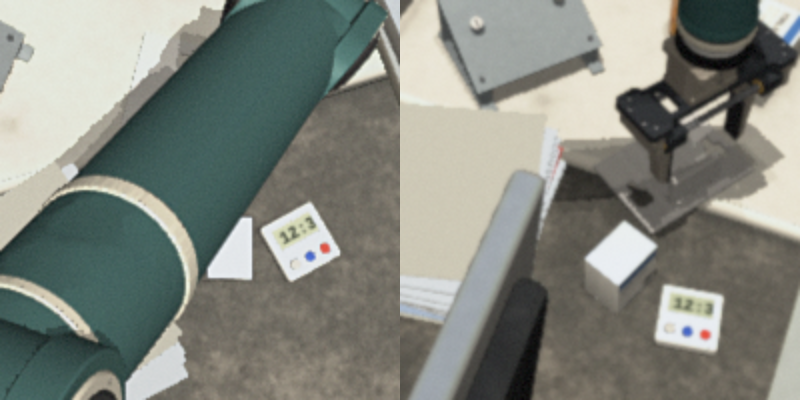

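```bash
python3 - <<'E'
from m import *
W=cloud("side",np.load("side2.npy")); z=W[...,2]
r=(abs(W[...,0]-.416)<.06)&(abs(W[...,1]+.22)<.06)&(z>.005)&(z<.08)
P=W[r]; print(np.percentile(P[:,2],[5,50,90,97]))
top=np.percentile(P[:,2],97); Q=W[big(r&(abs(z-top)<.006))]; print(len(Q),top,rect(Q)); A=np.c_[Q[:,:2],np.ones(len(Q))]; print(np.linalg.lstsq(A,Q[:,2],rcond=None)[0])
a=cv2.imread('pics/side2.png')[330:400,310:380];b=cv2.imread('pics/side0.png')[275:345,330:400]
cv2.imwrite('pics/c3.png',np.hstack([cv2.resize(x,(400,400),interpolation=cv2.INTER_CUBIC) for x in(a,b)]))
E
```

```text
[0.0099 0.0552 0.0586 0.0597]
608 0.05972728451428273 (array([ 0.4165, -0.2245]), 46.47797775268555, 63.50038146972656, 85.8692855834961)
[0.0096 0.008  0.0549]
```

View pics/c3.png

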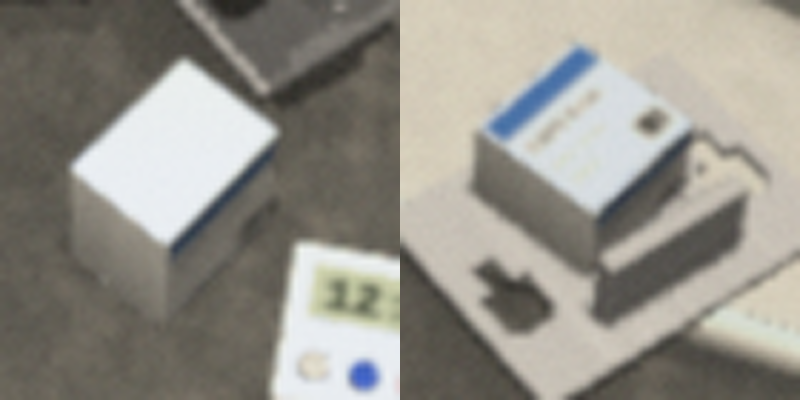

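The side picture shows that the carton has rolled onto its side: its top is now 62 mm up and the printed face looks towards -y. I'll hang the plate first, then right the carton in the space that frees. Now I'll grip the ledge.

Emit:
{"method": "jog_arm", "body": {"plan": [[[0,0.2,3,0,1],[0,0.2,5,0,1],[0,0.2,5.9,0,1],[0,0.2,5.9,0,1],[0,0.2,5.9,0,0.6],[0,0.2,5.9,0,0.5],[0,0.2,5.9,0,0.5],[0,0.2,5.9,0,0.5],[0,0.2,5.9,0,0.5]]], "grip_force": 50}}

```text
t: 10.62
eef_pos: [0.5616, -0.2234, 0.0298]
ee_rot: [0.805, 0.593, 0.0, 0.0]
contact_force: [-1.6, 0.9, 6.6]
finger_gap: 0.0697
finger_force: 50.0
```

```bash
python3 - <<'E'
from w import *
conv([(.5605,-.2233,.029,-17.2)])
# target pivots: plate coords grasp (-35,0,31) ; flat & hung
c=np.array([.6037,.0673,.0706]); hd=np.radians(65); ux=np.array([np.cos(hd),np.sin(hd),0]); Z=np.array([0,0,1.])
t=np.radians(30); up=ux*np.cos(t)+Z*np.sin(t); N=-ux*np.sin(t)+Z*np.cos(t)
for px in(17,-5): 
    o=c+up*px/1e3; g=o+up*-.035+N*.031; print("hang origin",o,"grasp",g,"TCP",g-[0,0,.002])
    E=o+up*.055   # rear edge underside
    for a in(0,10,20,25,30):
        a=np.radians(a); u=ux*np.cos(a)+Z*np.sin(a); n=-ux*np.sin(a)+Z*np.cos(a)
        g=E-u*.090+n*.031; print(np.degrees(a),"TCP",g-[0,0,.002])
E
```

```text
TCP [ 0.5616 -0.2234  0.0298] heading -17.19 t 10.62 gap 0.0697 F [-1.6117  0.8837  6.6022]
[-0.02, -0.11, 0.08] 0.0
hang origin [0.6099 0.0806 0.0791] grasp [0.5906 0.0391 0.0884] TCP [0.5906 0.0391 0.0864]
0.0 TCP [0.592  0.0422 0.1356]
10.0 TCP [0.5903 0.0386 0.1195]
20.0 TCP [0.5898 0.0376 0.1029]
25.0 TCP [0.59   0.038  0.0947]
29.999999999999996 TCP [0.5906 0.0391 0.0864]
hang origin [0.6019 0.0634 0.0681] grasp [0.5825 0.0219 0.0774] TCP [0.5825 0.0219 0.0754]
0.0 TCP [0.584  0.025  0.1246]
10.0 TCP [0.5823 0.0213 0.1085]
20.0 TCP [0.5818 0.0203 0.0919]
25.0 TCP [0.582  0.0207 0.0837]
29.999999999999996 TCP [0.5825 0.0219 0.0754]
```

Emit:
{"method": "jog_arm", "body": {"plan": [[[0,0,-1,0,0.5],[0,0,-4,0,0.5],[0,0,-9,0,0.5],[0,0,-14,0,0.5],[0,0,-17,0,0.5],[0,0,-17,0,0.5]]]}}

```text
t: 11.38
eef_pos: [0.5624, -0.2238, 0.2015]
ee_rot: [0.805, 0.593, 0.002, 0.002]
contact_force: [-0.7, -0.0, -2.6]
finger_gap: 0.0694
finger_force: 50.0
```

```bash
python3 - <<'E'
from w import *
conv([(.592,.042,.2,-25),(.592,.042,.145,-25)])
W=None
for n in("side","top"):
    im,d=save(n,n+"3"); np.save(n+"3.npy",d)
E
```

```text
TCP [ 0.5624 -0.2238  0.2015] heading -17.19 t 11.38 gap 0.0694 F [-0.6569 -0.0371 -2.6191]
[26.27, -5.03, 0.14] 0.136
[26.26, -5.06, 5.64] 0.136
```

Emit:
{"method": "jog_arm", "body": {"plan": [[[5,-1,0,0.03,0.5],[10,-2,0,0.06,0.5],[15,-3,0,0.09,0.5],[20,-4,0,0.11,0.5],[24,-4.7,0,0.136,0.5],[26.3,-5.05,0,0.136,0.5],[26.3,-5.05,0.2,0.136,0.5],[26.3,-5.05,0.2,0.136,0.5]]]}}

```text
t: 12.48
eef_pos: [0.5899, 0.0411, 0.196]
ee_rot: [0.844, 0.537, -0.001, 0.0]
contact_force: [-0.9, -1.0, -2.3]
finger_gap: 0.0695
finger_force: 50.0
```

```bash
cat > pl.py <<'E'
from m import *
def plate(n,d,lo=.1,hi=.23):
    W=cloud(n,d); s=telemetry.state()["eef_pos"]; ux=np.array([.4226,.9063]); r=(W[...,:2]-s[:2])@ux; l=(W[...,:2]-s[:2])@np.array([-.9063,.4226])
    m=(r>.02)&(r<.10)&(abs(l)<.075)&(W[...,2]>s[2]-.06)&(W[...,2]<s[2]+.09)
    P=W[m]; A=np.c_[r[m],l[m],np.ones(len(P))]; w=np.ones(len(P),bool)
    for k in range(15):
        if w.sum()<10: break
        c=np.linalg.lstsq(A[w],P[w,2],rcond=None)[0]; e=P[:,2]-A@c; w=abs(e)<max(.004,1.0*np.median(abs(e)))
    q=P[w]; rr=r[m][w]; print(n,w.sum(),"slope deg",np.degrees(np.arctan(c[:2])),"z at pivot rel tcp",c[2]-s[2],"reach",np.percentile(rr,[1,50,99]),"lat",np.percentile(l[m][w],[1,50,99]))
E
python3 - <<'E'
from w import *; from pl import *
conv([(.592,.042,.14,-25)])
for n in("side","top"):
    im,d=save(n,n+"4"); plate(n,d)
cv2.imwrite("pics/c4.png",cv2.resize(cv2.imread("pics/side4.png")[150:330,200:440],(800,600)))
E
```

```text
TCP [0.5899 0.0411 0.196 ] heading -25.08 t 12.47 gap 0.0695 F [-0.8577 -1.0256 -2.2544]
[0.18, 0.16, 5.6] -0.001
side 641 slope deg [-0.3193 -0.0224] z at pivot rel tcp -0.025184956735274322 reach [0.0213 0.0646 0.0911] lat [-0.0717 -0.0004  0.0743]Traceback (most recent call last):
  File "<stdin>", line 4, in <module>
  File "pl.py", line 9, in plate
    q=P[w]; rr=r[m][w]; print(n,w.sum(),"slope deg",np.degrees(np.arctan(c[:2])),"z at pivot rel tcp",c[2]-s[2],"reach",np.percentile(rr,[1,50,99]),"lat",np.percentile(l[m][w],[1,50,99]))
                                                                         ^
UnboundLocalError: cannot access local variable 'c' where it is not associated with a value
```

Emit:
{"method": "jog_arm", "body": {"plan": [[[0.2,0.15,2,0,0.5],[0.2,0.15,4,0,0.5],[0.2,0.15,5.3,0,0.5],[0.1,0.15,6,0,0.5],[0,0.15,6.7,0,0.5],[-0.2,0.15,7.5,0,0.5],[-0.2,0.15,8.1,0,0.5],[-0.3,0.15,8.7,0,0.5],[-0.3,0.15,8.7,0,0.5]]]}}

```text
t: 13.7
eef_pos: [0.591, 0.0381, 0.111]
ee_rot: [0.844, 0.537, 0.0, 0.0]
contact_force: [-4.1, -2.1, 4.4]
finger_gap: 0.0694
finger_force: 50.0
```

```bash
python3 - <<'E'
from w import *; from pl import *
conv([(.5898,.0376,.1029,-25),(.5906,.0391,.0864,-25)])
for n in("side",):
    im,d=save(n,n+"4"); plate(n,d)
cv2.imwrite("pics/c4.png",cv2.resize(cv2.imread("pics/side4.png")[150:330,200:440],(800,600)))
E
```

```text
TCP [0.591  0.0381 0.111 ] heading -25.08 t 13.7 gap 0.0694 F [-4.1474 -2.0808  4.4   ]
[-0.1, -0.09, 0.81] -0.001
[0.07, -0.08, 2.46] -0.001
side 552 slope deg [14.9333 -0.2579] z at pivot rel tcp -0.025259597808012874 reach [0.0222 0.0527 0.0903] lat [-0.0718 -0.0091  0.0745]
```

View pics/c4.png

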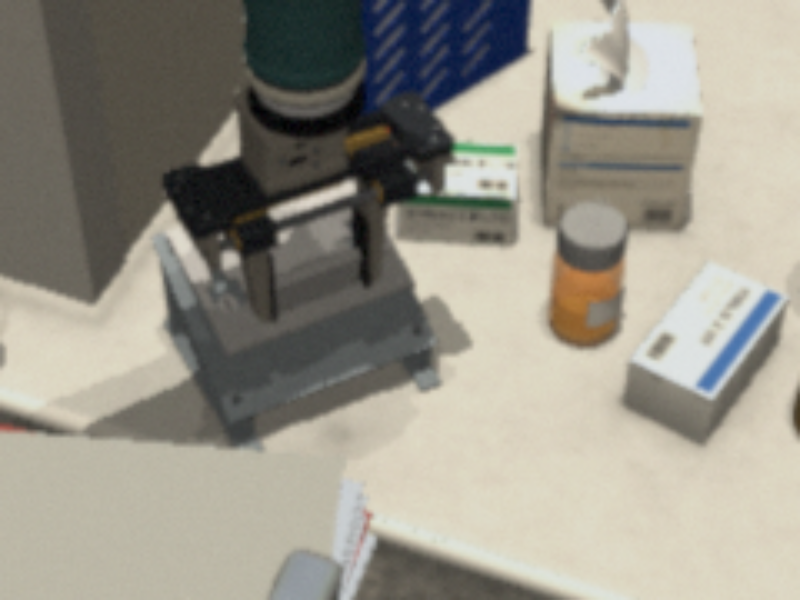

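The side picture shows the plate tilted about 15°, its rear edge on the panel and the left screw visible in its opening. Next I'll keep lowering it along the arc.

Emit:
{"method": "jog_arm", "body": {"plan": [[[-0.1,-0.1,0.4,0,0.5],[-0.1,-0.1,0.8,0,0.5],[-0.1,-0.1,1.2,0,0.5],[-0.1,-0.1,1.6,0,0.5],[0,-0.1,2.0,0,0.5],[0,-0.1,2.3,0,0.5],[0,-0.1,2.3,0,0.5]]]}}

```text
t: 14.62
eef_pos: [0.5914, 0.0391, 0.0883]
ee_rot: [0.844, 0.537, 0.001, 0.001]
contact_force: [-0.6, -2.5, 5.4]
finger_gap: 0.0695
finger_force: 50.0
```

```bash
python3 - <<'E'
from w import *; from pl import *
conv([(.5906,.0391,.0864,-25),(.5825,.0219,.0754,-25)])
im,d=save("side","side5"); plate("side",d)
W=cloud("side",d); c=np.array([.6037,.0673,.0706])
hd=np.radians(65); ux=np.array([np.cos(hd),np.sin(hd),0]); Z=np.array([0,0,1.]); t=np.radians(30); up=ux*np.cos(t)+Z*np.sin(t); N=-ux*np.sin(t)+Z*np.cos(t); vy=np.cross(N,up)
Q=W-c; a,b,h=Q@up,Q@vy,Q@N
for s in(1,-1):
  k=(abs(a-.03)<.05)&(abs(b-s*.068)<.006); print("height outside heads",s,np.median(h[k]) if k.any() else None)
  k=(abs(a-.005)<.012)&(abs(b-s*.055)<.012); print("head zone",k.sum(),np.round(np.percentile(h[k],[5,50,95]),4) if k.any() else 0)
E
```

```text
TCP [0.5914 0.0391 0.0883] heading -25.04 t 14.62 gap 0.0695 F [-0.5723 -2.5256  5.4073]
[-0.04, -0.08, 0.19] -0.001
[-1.94, -0.09, 1.29] -0.001
side 493 slope deg [28.8488 -0.1904] z at pivot rel tcp -0.028217775381287565 reach [0.0205 0.0434 0.0841] lat [-0.0718 -0.0058  0.0746]
height outside heads 1 0.006638271086921591
head zone 254 [-0.0019  0.1167  0.1346]
height outside heads -1 0.12502390939561345
head zone 148 [0.0032 0.1226 0.1362]
```

Emit:
{"method": "jog_arm", "body": {"plan": [[[0,-0.1,0.2,0,0.5],[0,-0.1,0.3,0,0.5],[-0.4,-0.1,0.53,0,0.5],[-0.8,-0.1,0.75,0,0.5],[-1.2,-0.1,0.98,0,0.5],[-1.6,-0.1,1.2,0,0.5],[-1.8,-0.1,1.3,0,0.5],[-1.95,-0.1,1.38,0,0.5],[-1.95,-0.1,1.38,0,0.5]]]}}

```text
t: 15.8
eef_pos: [0.5837, 0.023, 0.0759]
ee_rot: [0.843, 0.537, 0.003, 0.001]
contact_force: [0.8, -1.5, 12.5]
finger_gap: 0.0695
finger_force: 50.0
```

```bash
python3 - <<'E'
from w import *; from pl import *
conv([(.5825,.0219,.0754,-25)])
im,d=save("side","side6"); plate("side",d)
E
```

```text
TCP [0.5837 0.023  0.0759] heading -24.98 t 15.8 gap 0.0695 F [ 0.844  -1.4527 12.5083]
[-0.15, -0.07, 0.05] 0.0
side 463 slope deg [28.8712 -0.5838] z at pivot rel tcp -0.027344888468068346 reach [0.0207 0.0403 0.0893] lat [-0.0719 -0.0039  0.0746]
```

Emit:
{"method": "jog_arm", "body": {"plan": [[[-0.2,0,0.08,0,0.5],[-0.4,0,0.15,0,0.5],[-0.6,0,0.22,0,0.5],[-0.6,0,0.22,0,0.5]]]}}

```text
t: 16.35
eef_pos: [0.583, 0.0215, 0.075]
ee_rot: [0.843, 0.538, 0.006, -0.001]
contact_force: [1.7, 6.7, 19.5]
finger_gap: 0.0692
finger_force: 50.0
```

Emit:
{"method": "jog_arm", "body": {"plan": [[[0,0,0,0,0.5],[0.4,0,-0.15,0,0.85],[0.4,0,-0.2,0,0.95],[0.4,0,-0.3,0,0.95],[0.4,0,-2,0,0.95],[0.4,0,-6,0,0.95],[0.4,0,-11,0,0.95],[-3,4,-14,0,0.95],[-8,6,-15,0,0.95],[-13,8,-15,0,0.95],[-18,10,-15,0,0.95],[-22,11,-15,0,0.95]]]}}

```text
t: 17.85
eef_pos: [0.5844, -0.2317, 0.2224]
ee_rot: [0.844, 0.536, 0.0, 0.001]
contact_force: [0.9, -0.1, 1.0]
finger_gap: 0.0873
finger_force: 0.0
```

```bash
python3 - <<'E'
from w import *; from m import *
conv([(.4165,-.2245,.09,-5)])
c=np.array([.6037,.0673,.0706])
hd=np.radians(65); ux=np.array([np.cos(hd),np.sin(hd),0]); Z=np.array([0,0,1.]); t=np.radians(30); up=ux*np.cos(t)+Z*np.sin(t); N=-ux*np.sin(t)+Z*np.cos(t); vy=np.cross(N,up)
for n in("side","top"):
    im,d=save(n,n+"7"); W=cloud(n,d); Q=W-c; a,b,h=Q@up,Q@vy,Q@N
    k=(abs(a)<.09)&(abs(b)<.09)&(h>.003)&(h<.0075); pr=np.c_[a[k],b[k]]*1000; print(n,"plate rect",cv2.minAreaRect(pr.astype(np.float32)),np.median(h[k]))
    k=(abs(a)<.09)&(abs(b)<.05)&(h>.025)&(h<.05); print("ledge",np.percentile(a[k],[2,50,98]),np.percentile(b[k],[2,98]),h[k].max())
    for s in(1,-1):
        k=(abs(b-s*.055)<.02)&(abs(a)<.04)&(h>.009)&(h<.016); print("head",np.mean(a[k]),np.mean(b[k]),np.mean(h[k]))
cv2.imwrite("pics/c7.png",np.hstack([cv2.resize(cv2.imread(f"pics/{n}7.png")[170:310,220:360],(400,400),interpolation=2) for n in("side","top")]))
E
```

```text
TCP [ 0.5844 -0.2317  0.2224] heading -25.12 t 17.85 gap 0.0873 F [ 0.9337 -0.1389  0.9566]
[-6.47, -15.53, 13.22] -0.351
side plate rect ((-1.533721923828125, 1.126861572265625), (168.04983520507812, 146.626953125), 89.58756256103516) 0.004783378693022964
ledge [-0.0456 -0.0421 -0.0357] [-0.0322  0.0342] 0.04991294043013814
head 0.004462650619308953 0.05507515684405273 0.011681153183551764
head -0.0038250112664331955 -0.05551092906873055 0.011525360989330054
top plate rect ((1.8971023559570312, 0.821746826171875), (168.5410614013672, 148.79881286621094), 89.83257293701172) 0.005365274567040069
ledge [-0.044  -0.0358 -0.0332] [-0.0336  0.0339] 0.049763272464099326
head 0.005136547059579822 0.05268000003651547 0.011619758524276009
head 0.00416535938629052 -0.055323874003040424 0.011454587234147322
```

View pics/c7.png

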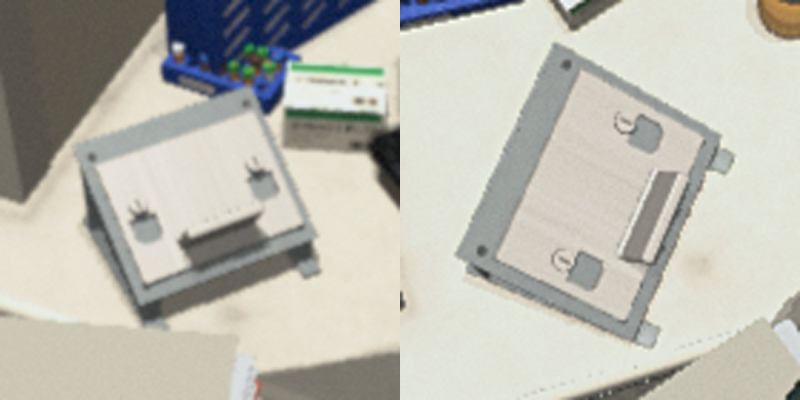

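The plate is hung and locked, with both heads over the narrow slots. The ledge centre is at panel x = -0.040, as it should be. Now I'll fetch the carton.

Emit:
{"method": "jog_arm", "body": {"plan": [[[-2,-5,2,-0.1,1],[-4,-10,5,-0.2,1],[-6,-14,8,-0.3,1],[-6.5,-15.5,11,-0.365,1],[-6.5,-15.5,12.5,-0.365,1],[-6.5,-15.5,12.5,-0.365,1]]]}}

```text
t: 18.7
eef_pos: [0.4181, -0.2221, 0.0962]
ee_rot: [0.732, 0.681, -0.0, 0.0]
contact_force: [0.4, 0.2, 0.4]
finger_gap: 0.0922
finger_force: 0.0
```

```bash
python3 - <<'E'
from w import *
conv([(.4165,-.2245,.046,-4.2)])
E
```

```text
TCP [ 0.4181 -0.2221  0.0962] heading -4.1 t 18.7 gap 0.0922 F [0.3984 0.2397 0.4459]
[-0.25, -0.14, 5.02] 0.002
```

Emit:
{"method": "jog_arm", "body": {"plan": [[[-1.0,-0.15,2,0,1],[-1.0,-0.15,4,0,1],[-1.0,-0.15,5.6,0,1],[-1.0,-0.15,5.6,0,1],[-1.0,-0.15,5.6,0,0.6],[-1.0,-0.15,5.6,0,0.5],[-1.0,-0.15,5.6,0,0.5],[-1.0,-0.15,5.6,0,0.5],[-1.0,-0.15,4,0,0.5],[-1.0,-0.15,1,0,0.5],[-1.0,-0.15,-3,0,0.5],[-1.0,-0.15,-3,0,0.5]]], "grip_force": 15}}

```text
t: 20.2
eef_pos: [0.4166, -0.2328, 0.1291]
ee_rot: [0.732, 0.681, 0.002, 0.002]
contact_force: [0.0, 0.0, -1.2]
finger_gap: 0.0618
finger_force: 15.0
```

```bash
python3 - <<'E'
from w import *
conv([(.585,-.255,.12,-4.2),(.585,-.255,.05,-4.2)])
E
```

```text
TCP [ 0.4166 -0.2328  0.1291] heading -4.08 t 20.2 gap 0.0618 F [ 0.0027  0.0086 -1.2134]
[-1.02, 16.95, 1.01] 0.002
[-1.01, 16.91, 8.01] 0.002
```

Emit:
{"method": "jog_arm", "body": {"plan": [[[-0.3,5,0,0,0.5],[-0.6,10,0.5,0,0.5],[-1,15,1,0,0.5],[-1,17,3,0,0.5],[-1,17,5.5,0,0.5],[-1,17,7.5,0,0.5],[-1,17,8.3,0,0.5],[-1,17,8.3,0,0.5]]]}}

```text
t: 21.2
eef_pos: [0.5832, -0.2543, 0.0432]
ee_rot: [0.732, 0.681, -0.0, -0.0]
contact_force: [-0.0, -0.8, -0.8]
finger_gap: 0.0621
finger_force: 15.0
```

```bash
python3 - <<'E'
from w import *; from m import *
conv([(.585,-.255,.042,-4.2)])
im,d=save("side","side8"); W=cloud("side",d); s=telemetry.state()["eef_pos"]
m=(abs(W[...,0]-s[0])<.03)&(abs(W[...,1]-s[1])<.06)&(W[...,2]<.07)&(W[...,2]>.006); P=W[m]
print(len(P),[np.percentile(P[:,i],[1,50,99]) for i in range(3)])
cv2.imwrite("pics/c8.png",cv2.resize(im[250:400,330:480,::-1],(500,500),interpolation=2))
E
```

```text
TCP [ 0.5832 -0.2543  0.0432] heading -4.12 t 21.2 gap 0.0621 F [-0.0282 -0.7751 -0.7641]
[-0.05, 0.18, 0.12] 0.001
246 [array([0.5537, 0.5822, 0.6126]), array([-0.2711, -0.2677, -0.2241]), array([0.0074, 0.0386, 0.0644])]
```

Emit:
{"method": "jog_arm", "body": {"plan": [[[0,0,0.25,0,0.5],[0.6,0,-0.15,0,0.5],[1.2,0,-0.4,0,0.5],[1.9,0,-0.6,0,0.5],[2.5,0,-0.7,0,0.5],[3.2,0,-0.75,0,0.5],[3.9,0,-0.7,0,0.5],[4.6,0,-0.5,0,0.5],[5.2,0,-0.3,0,0.5],[5.8,0,0.05,0,0.5],[6.3,0,0.4,0,0.5],[6.8,0,0.85,0,0.5]]], "grip_force": 4}}

```text
t: 22.75
eef_pos: [0.5887, -0.1881, 0.0354]
ee_rot: [0.732, 0.681, -0.0, 0.001]
contact_force: [-1.3, -3.7, 5.9]
finger_gap: 0.0619
finger_force: 4.0
```

```bash
python3 - <<'E'
from w import *; from m import *
conv([(.585,-.18,.03,-4.2)])
im,d=save("side","side9"); W=cloud("side",d); s=telemetry.state()["eef_pos"]
m=(abs(W[...,0]-s[0])<.027)&(abs(W[...,1]-s[1])<.08)&(W[...,2]<.075)&(W[...,2]>.006); P=W[m]
print(len(P),[np.percentile(P[:,i],[1,50,99]) for i in range(3)])
b=cv2.imread("pics/side8.png")[230:380,300:450]
cv2.imwrite("pics/c9.png",np.hstack([cv2.resize(x,(400,400),interpolation=2) for x in(b,im[230:380,300:450,::-1])]))
E
```

```text
TCP [ 0.5887 -0.1881  0.0354] heading -4.14 t 22.75 gap 0.0619 F [-1.3202 -3.6817  5.8566]
[0.78, -0.42, 0.54] 0.001
288 [array([0.563 , 0.5919, 0.6146]), array([-0.2101, -0.2069, -0.1812]), array([0.0073, 0.0505, 0.0655])]
```

View pics/c9.png

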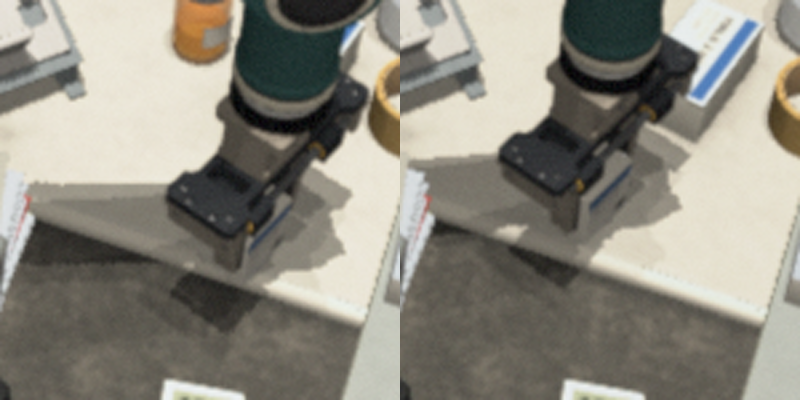

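The carton slid instead of tipping, because the grip was too far from the tipping edge. I'll let go, measure it, then grip close to the +y edge and tip it with some downward pressure.

Emit:
{"method": "jog_arm", "body": {"plan": [[[0,0,0,0,0.7],[0,0,0,0,0.95],[0,0,0,0,1],[0,0,-3,0,1],[0,0,-8,0,1],[-1,0,-11,0,1],[-1,0,-11,0,1]]]}}

```text
t: 23.68
eef_pos: [0.5892, -0.1975, 0.1473]
ee_rot: [0.732, 0.681, 0.001, 0.002]
contact_force: [1.0, 0.2, -0.9]
finger_gap: 0.0916
finger_force: 0.0
```

```bash
cat > ct.py <<'E'
from m import *
def carton(n,d,c,r=.055):
    W=cloud(n,d); z=W[...,2]; m=(abs(W[...,0]-c[0])<r)&(abs(W[...,1]-c[1])<r)&(z>.008)&(z<.075); P=W[m]
    print(n,len(P),"z",np.percentile(P[:,2],[50,90,97]),"x",np.percentile(P[:,0],[1,99]),"y",np.percentile(P[:,1],[1,99]))
    t=np.percentile(P[:,2],97); Q=W[big(m&(abs(z-t)<.006))]; print("top",len(Q),rect(Q))
E
python3 - <<'E'
from w import *; from ct import *
conv([(.585,-.18,.1,-4.2)])
for n in("side","top"):
    im,d=save(n,n+"10"); carton(n,d,(.585,-.19))
E
```

```text
TCP [ 0.5892 -0.1975  0.1473] heading -4.14 t 23.68 gap 0.0916 F [ 0.9944  0.2365 -0.8754]
[1.72, -0.57, 4.73] 0.001
side 816 z [0.058  0.0636 0.0647] x [0.5553 0.6183] y [-0.2097 -0.1621]
top 401 (array([ 0.5874, -0.186 ]), 46.12849426269531, 64.61573791503906, 84.94676208496094)
top 1 z [0.0095 0.0095 0.0095] x [0.6299 0.6299] y [-0.1422 -0.1422]
top 1 (array([ 0.6299, -0.1422]), 0.0, 0.0, 0.0)
```

Emit:
{"method": "jog_arm", "body": {"plan": [[[1.5,-0.35,2,0,1],[2.55,-0.35,5,0,1],[2.55,-0.35,8.5,0,1],[2.55,-0.35,10.1,0,1],[2.55,-0.35,10.1,0,1],[2.55,-0.35,10.1,0,0.6],[2.55,-0.35,10.1,0,0.5],[2.55,-0.35,10.1,0,0.5],[2.55,-0.35,10.1,0,0.5]]], "grip_force": 6}}

```text
t: 24.9
eef_pos: [0.5872, -0.1706, 0.0447]
ee_rot: [0.732, 0.682, 0.001, 0.001]
contact_force: [0.5, 0.0, 2.3]
finger_gap: 0.0622
finger_force: 6.0
```

Emit:
{"method": "jog_arm", "body": {"plan": [[[0,0,0.35,0,0.5],[0.6,0,0.3,0,0.5],[1.2,0,0.3,0,0.5],[1.8,0,0.4,0,0.5],[2.4,0,0.5,0,0.5],[2.9,0,0.75,0,0.5],[3.4,0,1.05,0,0.5],[3.9,0,1.4,0,0.5],[4.3,0,1.75,0,0.5]]]}}

```text
t: 26.02
eef_pos: [0.5897, -0.1256, 0.026]
ee_rot: [0.731, 0.682, 0.001, -0.001]
contact_force: [1.4, 0.3, 5.2]
finger_gap: 0.0619
finger_force: 6.0
```

```bash
python3 - <<'E'
from w import *; from ct import *
conv([(.585,-.18,.1,-4.2)])
im,d=save("side","side11"); carton("side",d,(.587,-.15))
E
```

```text
TCP [ 0.5897 -0.1256  0.026 ] heading -4.0 t 26.02 gap 0.0619 F [1.4154 0.3385 5.1585]
[-5.45, -0.09, -7.41] 0.003
side 938 z [0.0504 0.0708 0.0738] x [0.5424 0.6269] y [-0.1873 -0.1211]
top 131 (array([ 0.5904, -0.1473]), 20.774635314941406, 72.16812133789062, 88.29353332519531)
```

```bash
python3 - <<'E'
from w import *; from ct import *
im,d=save("side","side12"); W=cloud("side",d)
m=(abs(W[...,0]-.575)<.02)&(W[...,1]>-.2)&(W[...,1]<-.09)&(W[...,2]<.075)&(W[...,2]>.006); P=W[m]
for y in np.arange(-.2,-.09,.006):
    k=abs(P[:,1]-y)<.003
    if k.any(): print(round(y,3),k.sum(),np.percentile(P[k,2],[10,50,90]), im[m][k].mean(0).round())
E
```

```text
-0.188 12 [0.03   0.0317 0.0346] [149. 145. 135.]
-0.182 59 [0.0302 0.0355 0.0394] [202. 196. 182.]
-0.176 57 [0.0374 0.0418 0.0458] [212. 205. 189.]
-0.17 62 [0.0365 0.048  0.0527] [202. 194. 180.]
-0.164 73 [0.0274 0.054  0.0592] [180. 174. 161.]
-0.158 78 [0.0249 0.06   0.0648] [160. 156. 145.]
-0.152 85 [0.0243 0.0658 0.0711] [ 93. 101. 110.]
-0.146 64 [0.0252 0.0662 0.0741] [100. 101. 101.]
-0.14 47 [0.0208 0.0513 0.0731] [108. 104.  96.]
-0.134 29 [0.0201 0.0454 0.0654] [88. 84. 78.]
-0.128 2 [0.0152 0.0361 0.0571] [67. 65. 60.]
```

The depth profile shows the printed face tilted 45° up, which is past the balance point. A little more push, then let go.

Emit:
{"method": "jog_arm", "body": {"plan": [[[0.4,0,0.2,0,0.5],[0.8,0,0.4,0,0.5],[1.2,0,0.5,0,0.5],[1.2,0,0.5,0,0.8],[1.2,0,0.5,0,1],[1.2,0,0.5,0,1],[1.0,0,-3,0,1],[0,0,-8,0,1],[-4,0,-12,0,1],[-7,0,-12,0,1],[-7,0,-12,0,1]]]}}

```text
t: 27.5
eef_pos: [0.5836, -0.2005, 0.1471]
ee_rot: [0.733, 0.68, 0.0, 0.001]
contact_force: [-0.0, -0.2, 0.2]
finger_gap: 0.0917
finger_force: 0.0
```

```bash
python3 - <<'E'
from w import *; from ct import *
conv([(.585,-.14,.1,-4.2)])
for n in("side","top"):
    im,d=save(n,n+"13"); carton(n,d,(.59,-.14))
    for th in("carton_center","amber_bottle","filters_box"): print(th,[(r["p"],ray(n,r["centre"],.025)[:2]) for r in spotter.tip_of(n,th)[:1]])
cv2.imwrite("pics/c13.png",np.hstack([cv2.resize(cv2.imread(f"pics/{n}13.png")[r:r+160,c:c+160],(400,400),interpolation=2) for n,r,c in(("side",220,270),("top",180,320))]))
E
```

```text
TCP [ 0.5836 -0.2005  0.1471] heading -4.35 t 27.5 gap 0.0917 F [-0.0255 -0.1969  0.2459]
[6.05, -0.33, 4.71] -0.003
side 821 z [0.0439 0.0471 0.0481] x [0.5548 0.6183] y [-0.1505 -0.0871]
top 506 (array([ 0.5882, -0.1181]), 63.44743728637695, 63.179771423339844, 85.28346252441406)
carton_center [(0.69, array([ 0.579 , -0.1253]))]
amber_bottle [(0.28, array([0.4221, 0.2423]))]
filters_box [(0.88, array([0.7708, 0.0449]))]
top 424 z [0.0466 0.0497 0.051 ] x [0.5602 0.6208] y [-0.1347 -0.086 ]
top 302 (array([ 0.5986, -0.0992]), 37.90141296386719, 75.04705810546875, 50.515602111816406)
carton_center [(0.9, array([ 0.5885, -0.1235]))]
amber_bottle [(0.91, array([ 0.7533, -0.0845]))]
filters_box [(0.73, array([0.7963, 0.0673]))]
```

View pics/c13.png

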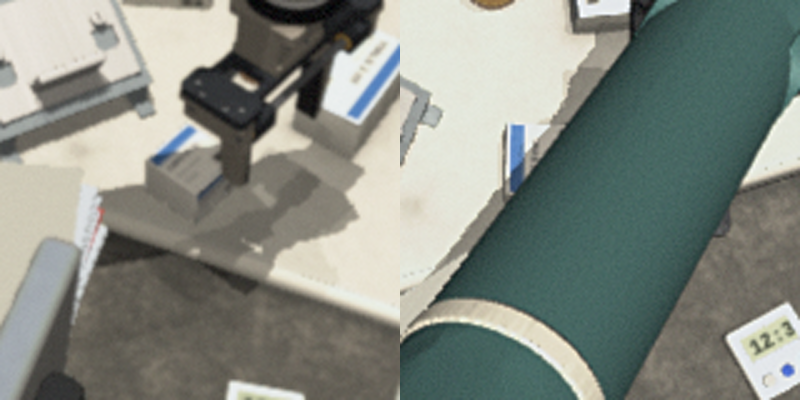

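The carton now stands upright again, print up, at (0.588,-0.118). Next I'll grasp it for placing.

```bash
python3 - <<'E'
from w import *
conv([(.5882,-.1183,.09,-4.7),(.5882,-.1183,.032,-4.7)])
E
```

```text
TCP [ 0.5844 -0.1964  0.1459] heading -3.99 t 27.9 gap 0.0919 F [-0.0085 -0.6289  0.2467]
[7.81, -0.17, 5.59] 0.012
[7.81, -0.16, 11.39] 0.012
```

Emit:
{"method": "jog_arm", "body": {"plan": [[[4,-0.1,2,0.012,1],[7.8,-0.2,4,0.012,1],[7.8,-0.2,6.5,0.012,1],[7.8,-0.2,9.5,0.012,1],[7.8,-0.2,11.4,0.012,1],[7.8,-0.2,11.4,0.012,1],[7.8,-0.2,11.4,0.012,0.6],[7.8,-0.2,11.4,0.012,0.5],[7.8,-0.2,11.4,0.012,0.5],[7.8,-0.2,11.4,0.012,0.5]]], "grip_force": 10}}

```text
t: 29.15
eef_pos: [0.5884, -0.1195, 0.033]
ee_rot: [0.736, 0.677, 0.001, 0.0]
contact_force: [-0.2, -0.9, 3.3]
finger_gap: 0.0619
finger_force: 10.0
```

Emit:
{"method": "jog_arm", "body": {"plan": [[[0,0,-2,0,0.5],[0,0,-6,0,0.5],[0,0,-11,0,0.5],[0,0,-14,0,0.5],[0,0,-14,0,0.5]]]}}

```text
t: 29.78
eef_pos: [0.5893, -0.1198, 0.1755]
ee_rot: [0.736, 0.677, 0.002, 0.002]
contact_force: [-0.1, 0.3, -0.6]
finger_gap: 0.0622
finger_force: 10.0
```

```bash
python3 - <<'E'
from w import *
c=np.array([.6037,.0673,.0706]); hd=np.radians(65); ux=np.array([np.cos(hd),np.sin(hd),0]); Z=np.array([0,0,1.]); t=np.radians(30); up=ux*np.cos(t)+Z*np.sin(t); N=-ux*np.sin(t)+Z*np.cos(t)
pts=[]
B=c+up*(.004+.031)+N*.005
for a in(0,0,10,20,30):
    a=np.radians(a); g=B-(ux*np.cos(a)+Z*np.sin(a))*.031+(-ux*np.sin(a)+Z*np.cos(a))*.033-Z*.002
    pts.append((*(g+(.05*Z if len(pts)==0 else 0)),-25)); 
g=c-up*.004+N*.038-Z*.002; pts.append((*g,-25))
for p in pts: print(np.array(p))
conv(pts)
E
```

```text
[  0.6024   0.0644   0.1734 -25.    ]
[  0.6024   0.0644   0.1234 -25.    ]
[  0.6001   0.0596   0.1175 -25.    ]
[  0.5984   0.0559   0.1108 -25.    ]
[  0.5971   0.0532   0.1035 -25.    ]
[  0.5942   0.0469   0.0995 -25.    ]
TCP [ 0.5893 -0.1198  0.1755] heading -4.76 t 29.77 gap 0.0622 F [-0.1293  0.2691 -0.5767]
[18.47, -0.23, 0.22] 0.353
[18.47, -0.26, 5.22] 0.353
[17.97, -0.45, 5.8] 0.353
[17.58, -0.59, 6.47] 0.353
[17.31, -0.7, 7.2] 0.353
[16.66, -0.94, 7.6] 0.353
```

Emit:
{"method": "jog_arm", "body": {"plan": [[[5,0,0,0.1,0.5],[10,-0.1,0,0.2,0.5],[15,-0.2,0,0.3,0.5],[18,-0.2,0,0.353,0.5],[18.5,-0.2,0.2,0.353,0.5],[18.5,-0.2,2,0.353,0.5],[18.5,-0.2,3,0.353,0.5],[18.5,-0.2,3,0.353,0.5]]]}}

```text
t: 30.78
eef_pos: [0.6003, 0.0633, 0.1409]
ee_rot: [0.844, 0.536, -0.001, -0.0]
contact_force: [-0.2, -0.2, -2.1]
finger_gap: 0.062
finger_force: 10.0
```

```bash
cat > c5.py <<'E'
from w import *; from m import *
c=np.array([.6037,.0673,.0706]); hd=np.radians(65); ux=np.array([np.cos(hd),np.sin(hd),0]); Z=np.array([0,0,1.]); t=np.radians(30); up=ux*np.cos(t)+Z*np.sin(t); N=-ux*np.sin(t)+Z*np.cos(t); vy=np.cross(N,up)
def look(name):
    im,d=save("side",name); W=cloud("side",d); s=telemetry.state()["eef_pos"]; Q=W-s; r,l,z=Q@ux,Q@vy,Q[...,2]
    m=(abs(r)<.05)&(abs(l)<.022)&(z>-.06)&(z<.045); A=np.c_[r[m],l[m],z[m]]
    print("n",len(A)); 
    for x in np.arange(-.05,.05,.006):
        k=abs(A[:,0]-x)<.003
        if k.sum()>3: print(round(x,3),k.sum(),np.percentile(A[k,2],[10,50,90]))
E
python3 - <<'E'
from c5 import *
conv([(.6024,.0644,.1234,-25),(.6001,.0596,.1175,-25),(.5984,.0559,.1108,-25),(.5971,.0532,.1035,-25),(.5942,.0469,.0995,-25)])
look("side14")
E
```

```text
TCP [0.6003 0.0633 0.1409] heading -25.12 t 30.77 gap 0.062 F [-0.2203 -0.2015 -2.0675]
[0.2, 0.14, 1.75] -0.002
[-0.34, 0.14, 2.34] -0.002
[-0.74, 0.15, 3.01] -0.002
[-1.04, 0.14, 3.74] -0.002
[-1.73, 0.15, 4.14] -0.002
n 578
-0.05 12 [-0.0548 -0.0524 -0.0507]
-0.032 175 [-0.0281 -0.009   0.0087]
-0.026 105 [-0.0266  0.0031  0.0128]
-0.02 34 [0.0098 0.0119 0.0135]
-0.014 33 [0.0104 0.0118 0.0139]
-0.008 35 [0.009  0.0117 0.0139]
-0.002 33 [0.009  0.0116 0.0135]
0.004 30 [0.0098 0.0114 0.0138]
0.01 32 [0.0101 0.0115 0.0133]
0.016 35 [0.0099 0.0118 0.0138]
0.022 24 [0.0101 0.0117 0.0132]
0.028 23 [0.0102 0.0116 0.013 ]
0.034 7 [0.0087 0.0093 0.0106]
```

Emit:
{"method": "jog_arm", "body": {"plan": [[[0.2,0.15,1,0,0.5],[0.1,0.15,1.6,0,0.5],[-0.2,0.15,2.1,0,0.5],[-0.4,0.15,2.4,0,0.5],[-0.6,0.15,2.8,0,0.5],[-0.8,0.15,3.1,0,0.5],[-1.0,0.15,3.5,0,0.5],[-1.0,0.15,3.6,0,0.5]]], "grip_force": 7}}

```text
t: 31.82
eef_pos: [0.5983, 0.0548, 0.1061]
ee_rot: [0.843, 0.537, -0.0, 0.0]
contact_force: [-0.6, -0.7, 2.6]
finger_gap: 0.0618
finger_force: 7.0
```

```bash
python3 - <<'E'
from c5 import *
conv([(.5971,.0532,.1035,-25),(.5942,.0469,.0995,-25)])
look("side15")
E
```

```text
TCP [0.5983 0.0548 0.1061] heading -25.01 t 31.82 gap 0.0618 F [-0.6004 -0.6962  2.6402]
[-0.2, -0.04, 0.26] -0.0
[-0.89, -0.04, 0.66] -0.0
n 750
-0.05 6 [-0.0205 -0.0188 -0.017 ]
-0.044 72 [-0.0292 -0.019  -0.0147]
-0.038 58 [-0.059  -0.0403 -0.0159]
-0.032 103 [-0.0576 -0.0433  0.002 ]
-0.026 92 [-0.0564 -0.0012  0.0052]
-0.02 73 [-0.0294  0.0037  0.0083]
-0.014 72 [-0.0431  0.0075  0.0113]
-0.008 60 [-0.0461  0.0105  0.0145]
-0.002 53 [0.0115 0.0146 0.0184]
0.004 49 [0.0149 0.0181 0.0218]
0.01 46 [0.0167 0.0212 0.024 ]
0.016 44 [0.0203 0.0238 0.0271]
0.022 22 [0.0223 0.0257 0.0285]
```

Emit:
{"method": "jog_arm", "body": {"plan": [[[-0.2,0,0.2,0,0.5],[-0.4,0,0.3,0,0.5],[-0.6,0,0.42,0,0.5],[-0.8,0,0.53,0,0.5],[-0.95,0,0.62,0,0.5],[-0.95,0,0.62,0,0.5]]]}}

```text
t: 32.62
eef_pos: [0.5943, 0.0472, 0.1]
ee_rot: [0.843, 0.537, 0.0, -0.0]
contact_force: [0.1, 1.4, 0.5]
finger_gap: 0.0616
finger_force: 7.0
```

```bash
cat >> c5.py <<'E'
def final(name):
    for n in("side","top"):
        im,d=save(n,n+name); W=cloud(n,d); Q=W-c; a,b,h=Q@up,Q@vy,Q@N
        k=(abs(a)<.06)&(abs(b)<.04)&(h>.0475)&(h<.056); 
        if k.sum()>20: print(n,k.sum(),"carton top",cv2.minAreaRect((np.c_[a[k],b[k]]*1000).astype(np.float32)),np.median(h[k]),"slope",np.linalg.lstsq(np.c_[a[k],b[k],np.ones(k.sum())],h[k],rcond=None)[0])
        k=(a<-.032)&(a>-.05)&(abs(b)<.04)&(h>.04)&(h<.0475); print("ledge top",k.sum(),np.percentile(a[k],[3,50,97]) if k.any() else 0)
E
python3 - <<'E'
from c5 import *
conv([(.5942,.0469,.0995,-25)]); final("16")
E
```

```text
TCP [0.5943 0.0472 0.1   ] heading -24.97 t 32.62 gap 0.0616 F [0.1435 1.4301 0.4943]
[-0.03, 0.01, 0.05] 0.0
side 602 carton top ((-7.084104537963867, -0.6206550598144531), (78.42388153076172, 73.23005676269531), 86.07402801513672) 0.0509436411627355 slope [-0.0092  0.0102  0.051 ]
ledge top 128 [-0.0453 -0.0399 -0.0335]
top 224 carton top ((-28.46029281616211, 0.17518043518066406), (62.67026901245117, 25.726396560668945), 89.72740936279297) 0.05267836906649792 slope [0.1293 0.0135 0.0559]
ledge top 107 [-0.044  -0.0398 -0.0353]
```

Emit:
{"method": "jog_arm", "body": {"plan": [[[-0.2,0,0.13,0,0.5],[-0.4,0,0.25,0,0.5],[-0.4,0,0.25,0,0.5]]]}}

```text
t: 33.1
eef_pos: [0.594, 0.0452, 0.0986]
ee_rot: [0.843, 0.538, 0.002, -0.001]
contact_force: [0.3, 4.3, 5.7]
finger_gap: 0.0621
finger_force: 7.0
```

Emit:
{"method": "jog_arm", "body": {"plan": [[[0.15,0,-0.1,0,0.5],[0.15,0,-0.1,0,0.75],[0.15,0,-0.1,0,0.85],[0.15,0,-0.1,0,0.9],[0.15,0,-1.5,0,0.9],[0.15,0,-5,0,0.9],[0.15,0,-10,0,0.9],[-4,4,-14,0,0.9],[-9,6,-15,0,0.9],[-14,8,-15,0,0.9],[-20,10,-15,0,0.9],[-22,10,-15,0,0.9]]]}}

```text
t: 34.6
eef_pos: [0.5888, -0.204, 0.249]
ee_rot: [0.845, 0.535, -0.0, 0.001]
contact_force: [-0.7, 0.6, 0.2]
finger_gap: 0.0829
finger_force: 0.0
```

```bash
cat > f.py <<'E'
from c5 import *
def full(tag):
    final(tag)
    for n in("side","top"):
        d=get_image(n)[1]; W=cloud(n,d); Q=W-c; a,b,h=Q@up,Q@vy,Q@N
        k=(a>-.034)&(a<.05)&(abs(b)<.042)&(h>.0485)&(h<.055); print(n,"carton top only",cv2.minAreaRect((np.c_[a[k],b[k]]*1000).astype(np.float32)),np.percentile(a[k],[1,99]),np.percentile(b[k],[1,99]))
        k=(abs(a)<.09)&(abs(b)<.09)&(h>.003)&(h<.0065); print("plate a,b range",np.percentile(a[k],[1,99]),np.percentile(b[k],[1,99]))
E
python3 - <<'E'
from f import *
conv([(.5942,.0469,.0995,-25)]); full("17")
for n in("top","side"):
    for th in["papers","beaker","timer","amber_bottle","filters_box"]:
        print(n,th,[np.round(r["centre"],1) for r in spotter.tip_of(n,th)[:1]])
E
```

```text
TCP [ 0.5888 -0.204   0.249 ] heading -25.38 t 34.6 gap 0.0829 F [-0.6632  0.618   0.2317]
[22.92, -10.3, 14.89] -0.007
side 542 carton top ((-7.847246170043945, 0.9428977966308594), (62.68159103393555, 68.41876220703125), 89.36288452148438) 0.049890849794709854 slope [-0.0019  0.0036  0.0501]
ledge top 127 [-0.0453 -0.0398 -0.0329]
top 881 carton top ((-6.77537727355957, -0.032032012939453125), (63.96788024902344, 72.23424530029297), 87.9436264038086) 0.051109043686829385 slope [0.0047 0.0004 0.0511]
ledge top 99 [-0.0444 -0.0403 -0.0336]
side carton top only ((-3.848661422729492, 0.2049388885498047), (62.111473083496094, 60.066123962402344), 89.56300354003906) [-0.0335  0.0252] [-0.0296  0.0307]
plate a,b range [-0.0709  0.0671] [-0.0767  0.0793]
top carton top only ((-2.519174575805664, -0.3619823455810547), (62.39043045043945, 62.44129180908203), 89.661376953125) [-0.0333  0.0277] [-0.0305  0.0301]
plate a,b range [-0.0696  0.0729] [-0.0805  0.0811]
top papers [array([294.3, 240.8])]
top beaker [array([200.2, 326. ])]
top timer [array([467.3, 321.7])]
top amber_bottle [array([358. , 170.1])]
top filters_box [array([286.6, 158. ])]
side papers [array([304.1, 290. ])]
side beaker [array([188.2, 256.7])]
side timer [array([373.1, 391. ])]
side amber_bottle [array([375.2, 248.8])]
side filters_box [array([338. , 215.9])]
```

```bash
python3 -c "
from station import order; print(order.finish_job())"
```

```text
the job is handed in; nothing more can be done
None
```

The job is handed in: the plate is hung and locked under both screw heads, with the carton print-side up and square against the ledge. On the way the carton briefly pressed the papers with about 16 N and rolled onto its side on the bench, so I set it upright again before placing it.

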